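# Twist the loose flask shut and set it apart

### The job

Two like white flasks stand on the phone-repair bench; one has its cap loose, its grip bar standing askew to the flask's long side, while the tight one's bar lies along it. Where the loose one stands, test-twist its cap clockwise (seen from above): it gives, so turn it until it stops with the bar along the flask's long side. Then lift that flask by its cap and set it down gently, upright and still shut, in the plain steel tray, and leave the tight flask where it is.

Things in the scene. Friction and masses are not known exactly. Their poses are not given: they have to be found in the camera images.
- bottle: The loose-capped flask: white rounded block 64 x 40 mm in plan and 80 mm tall, with a neck and a screw cap: a grey disc 36 mm across from 88 to 100 mm above the foot, and on it an upright black grip bar 44 mm long, 12 mm thick, from 100 to 125 mm high, centred on the bottle's axis. 0.29 to 0.44 kg, free on the table; the cap cannot come off: carry it by the bar. Origin: centre of its underside; x along the 64 mm side, z up.
- cap (a joint): Turn of the loose flask's cap, rad: 0 = shut (bar along the flask's x axis, hard stop), positive = unscrewed, counter-clockwise from above; the bar then stands at this angle from the flask's x axis. It starts between 0.6 and 1.1 and turns easily (about 0.006 N m), while the flask stays put by its own weight on the table.
- tight_bottle: The tight-capped flask: the same shape and size, its bar along the 64 mm side; its cap does not turn at all (twisting it turns the whole flask). About 0.34 kg, free. Origin: centre of its underside; x along the 64 mm side.
- tray: Plain open steel tray without dividers, fixed to the table, 150 (x) x 130 (y) x 18 mm high outside, walls and floor 3 mm. Origin: centre of its underside. (The grey box with dividers is another thing.)
There are look-alikes about, which are no part of the job. There is more than one size of the tray; the job needs the larger. What is shaped like the bottle but blue is not meant.

How it is judged:
By the outcome, as a careful person would: the job done as asked, in the order asked, and still so for the second after the job is handed in, with the robot touching nothing.
It also fails if it takes over 42 s, if anything falls off the work surface, if the arm or the gripper's body presses on something with over 40 N, if the wrist force passes 120 N, or if a joint passes its speed limit or range.

### The arm

A 6-joint arm with a two-finger parallel gripper is mounted at the origin on the work surface. World frame = base frame: x ahead of the robot, y to its left, z up, the work surface at z = 0. Lengths are in mm, angles in rad, forces in N, time in s.
With the tool pointing down it reaches from about 250 to 725 mm from the base axis. Payload 4 kg.
Tool frame: the origin (TCP) lies between the finger pads; the fingertips stand 8 mm ahead of it and the grasp point (between the pads) lies 11 mm behind it (manip.tip_extent is the distance from the TCP to the fingertips, in mm); z points along the fingers, y is the line along which they close (so a half turn about z gives the same grasp; the last joint's range is limited). The gripper opens to 85 mm and grips with 20 to 120 N. Pads are 22 mm wide; open, the fingers measure 114 mm over their backs; the gripper's body (76 mm by 85 mm) begins 54 mm behind the grasp point. The pads swing forward as they close: fully open they stand 13 mm farther back than shut.
Start: joints at [1.216, 0.241, 0.005, 1.335, 0, 1.571], TCP at [173.699, 468.858, 215.806] pointing down, gripper open.
Joint ranges: [-2.72, 2.72], [-1.05, 1.87], [-1.09, 1.28], [-1.99, 2.15], [-1.42, 1.44], [-3.14, 3.14]. Speed limits (rad/s): [2.79, 2.79, 3.14, 3.14, 3.14, 3.14].

### API

Orientations are given as a 3x3 rotation matrix whose columns are the frame's x, y, z axes.
In Python, from workcell import manip, vision gives the robot as it stands. The module is installed in compiled form; this text tells all that it offers. Calls block until the motion is done:
- manip.movep(position, orientation): joint-space move of the TCP to a pose.
- manip.line_to(position, attitude=None, velocity=150): straight line of the TCP; attitude=None keeps the orientation; velocity is the mean speed in mm/s.
- manip.set_joints(angles): joint-space move.
- manip.open_gripper() and manip.grab(): open the fingers fully, or close them until they stop; the grip force is fixed at half the most.
- manip.hold(seconds).
- manip.solve_ik(position, orientation): joint angles nearest the present ones, or None.
- vision.read_camera(name): name is "scene" or "top" or "wrist"; returns the picture (480x640x3 uint8, red, green, blue); there is no depth.
- vision.camera_model(name): a dict with "mtx" (3x3 intrinsics, pixels), "rvec" (rotation vector, rad) and "tvec" (3), from world to camera coordinates, as OpenCV has them. Camera axes: x right, y down, z forward; pixel columns grow to the right and rows downward; lengths in mm; the calibration is good to about 2 mm. The wrist camera is an equidistant fisheye: a pixel r from the principal point sees the ray r / f radians off the axis. A picture is of the moment at which its call begins: read the wrist's pose just before it. camera_model takes no time and is no camera call; for the wrist camera it gives the pose at the moment of the call.
A pose or a line that the arm cannot do raises manip.Unreachable and nothing moves.
- manip.job_done(): hands the job in; it is judged then, once.
Readings, each from a call of its own:
- manip.current_clock(): time.
- manip.current_joint_pos(): joint angles.
- manip.current_dq(): joint speeds.
- manip.current_joint_torque(): joint torques, N m.
- manip.current_ee_pos(): TCP position.
- manip.current_ee_rot(): TCP orientation.
- manip.current_wrist_force(): force on the tool from outside, world axes, zero at the start.
- manip.current_torque(): the same for the moment, N m.
- manip.current_finger_gap(): finger opening in mm.
- manip.current_grip_force(): force on a finger pad.
Only numpy, scipy, OpenCV 4.12 (cv2) and the standard library are available. Lean on these libraries where they do the work, as an engineer would, in place of code of your own. Each camera call takes 0.05 s, during which the arm holds its last target. There are 200 camera calls.

## Working session

There is one attempt and no reset: what is moved stays moved. The work goes in short steps, each a Python script; the robot and the scene stay as the last script left them, time stands still between calls to the robot, and variables do not carry over. Pictures are saved under pics/ and viewed, at most 10 in all, crops included, and the job is handed in when it is done.

```bash
mkdir -p pics
python3 - <<'E'
from workcell import manip, vision
import cv2,numpy as np
for n in("top","scene"):
    im=vision.read_camera(n); cv2.imwrite(f"pics/{n}0.png",im[:,:,::-1])
    m=vision.camera_model(n); print(n,m)
print(manip.current_clock())
E
```

```text
top {'mtx': array([[581.80943375,   0.        , 322.97755959],
       [  0.        , 581.80943375, 231.51332831],
       [  0.        ,   0.        ,   1.        ]]), 'rvec': array([ 2.14684422, -2.1043939 ,  0.2197754 ]), 'tvec': array([  16.1691928 ,  464.49168187, 1023.26724983])}
scene {'mtx': array([[587.11515492,   0.        , 317.41489017],
       [  0.        , 587.11515492, 233.10179145],
       [  0.        ,   0.        ,   1.        ]]), 'rvec': array([ 1.09912501,  2.34312693, -1.01751048]), 'tvec': array([ 250.40378547, -175.15057499, 1518.78323352])}
0.1
```

View pics/top0.png

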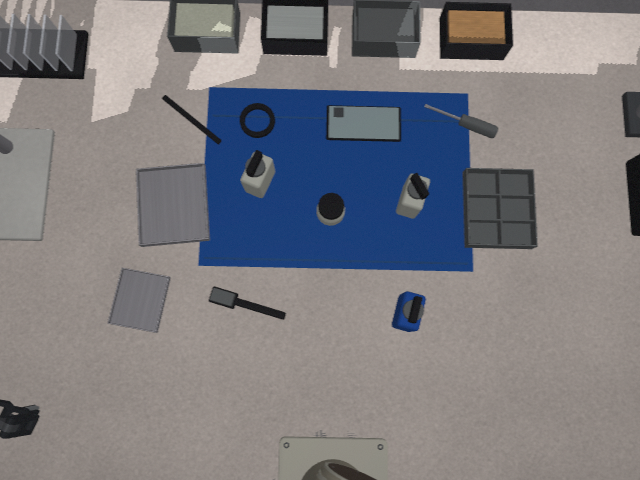

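View pics/scene0.png

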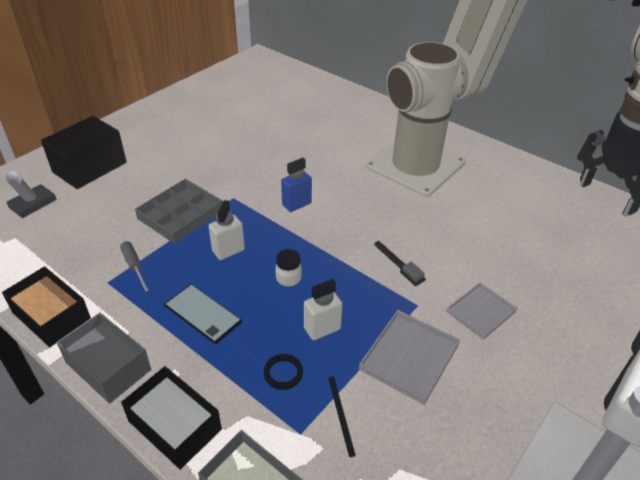

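The top view shows these candidates:
- White flask at (258,174), bar looks roughly along its long side.
- White flask at (413,195), bar looks askew.
- Blue flask at (409,311), excluded by colour.
- White jar at (331,209), not a flask.

For the tray, the large plain one is at (174,205), a small one is at (139,300) and the divided box is at (500,208). Next I'll measure and check a close crop.

```bash
cat > h.py <<'E'
import cv2,numpy as np
from workcell import manip,vision
def ray(n,px,m=None):
    m=m or vision.camera_model(n); R=cv2.Rodrigues(m["rvec"])[0]
    u=cv2.undistortPoints(np.array(px,float).reshape(-1,1,2),m["mtx"],None)[:,0]
    d=np.c_[u,np.ones(len(u))]@R
    return -R.T@np.ravel(m["tvec"]),d/np.linalg.norm(d,axis=1)[:,None]
def plane(n,px,z):
    c,d=ray(n,px); return c+d*((z-c[2])/d[:,2])[:,None]
def meet(p1,p2,a="top",b="scene"):
    c1,d1=ray(a,[p1]);c2,d2=ray(b,[p2]);A=np.c_[d1[0],-d2[0]]
    t=np.linalg.lstsq(A,c2-c1,rcond=None)[0]
    q1,q2=c1+t[0]*d1[0],c2+t[1]*d2[0]; return (q1+q2)/2,np.linalg.norm(q1-q2)
def R(yaw): # tool down, y axis (closing line) at yaw+90deg -> tool x along yaw
    c,s=np.cos(yaw),np.sin(yaw); return np.array([[c,s,0],[s,-c,0],[0,0,-1.]])
E
python3 - <<'E'
from h import *
top=cv2.imread("pics/top0.png");sc=cv2.imread("pics/scene0.png")
f=lambda im,x,y,w=40:cv2.resize(im[y-w:y+w,x-w:x+w],(390,390),interpolation=cv2.INTER_CUBIC)
w=32
cv2.imwrite("pics/crop.png",cv2.resize(np.vstack([np.hstack([f(top,258,172,w),f(top,413,195,w)]),np.hstack([f(sc,323,310,w),f(sc,227,230,w)])]),(600,600)))
def black(im,x,y,r=22):
    g=np.zeros(im.shape[:2],np.uint8);g[y-r:y+r,x-r:x+r]=(im.max(2)<45)[y-r:y+r,x-r:x+r]*255
    c=max(cv2.findContours(g,0,1)[0],key=cv2.contourArea);return c
for nm,t,s in(("L",(256,165),(323,292)),("R",(418,186),(225,212))):
    a,b=black(top,*t),black(sc,*s); ra,rb=cv2.minAreaRect(a),cv2.minAreaRect(b)
    print(nm,ra,rb,meet(ra[0],rb[0]))
    P=plane("top",cv2.boxPoints(ra),122)[:,:2].astype(np.float32);r=cv2.minAreaRect(P);print(r)
    print(P)
# tray: grey contour
hsv=cv2.cvtColor(top,cv2.COLOR_BGR2HSV)
print("tray",top[205,174],top[260,174],top[205,125], "flask",top[182,258],top[205,410])
for t,s in (((137,169),(0,0)),):
    print(plane("top",[(137,169),(206,164),(210,240),(142,245)],18))
# corner heights: tray corners top vs scene (order by eye)
for p,q in(((137,169),(422,399)),((206,164),(361,355)),((210,240),(402,313)),((142,245),(459,345))): print(meet(p,q))
E
```

```text
L ((253.8711395263672, 163.16494750976562), (8.833511352539062, 26.602069854736328), 23.96249008178711) ((323.22412109375, 288.81036376953125), (10.956025123596191, 24.32608985900879), 68.19859313964844) (array([568.55732178, 150.57043689, 115.6834171 ]), np.float64(2.9806084191698403))
((567.5087280273438, 148.59967041015625), (15.596495628356934, 48.23712921142578), 69.0853271484375)
[[548.317   164.13863]
 [592.82196 147.27434]
 [586.60187 132.9548 ]
 [542.19543 149.925  ]]
R ((419.01544189453125, 185.77694702148438), (25.4271183013916, 9.674708366394043), 60.2551155090332) ((223.13792419433594, 211.15516662597656), (7.799203872680664, 19.869401931762695), 21.801410675048828) (array([ 534.3959768 , -138.67847677,  114.8988611 ]), np.float64(2.6248330495415213))
((533.3323974609375, -138.47280883789062), (45.31707000732422, 17.24370002746582), 28.75232696533203)
[[ 548.3389   -120.404755]
 [ 557.34454  -135.13234 ]
 [ 518.18835  -156.4746  ]
 [ 509.3201   -141.81328 ]]
tray [120 115 116] [141 145 153] [138 143 151] flask [144 152 152] [129 137 135]
[[583.59349724 383.30083219  18.        ]
 [596.62072681 252.23866435  18.        ]
 [448.61527743 236.32090254  18.        ]
 [436.46377382 362.27804559  18.        ]]
(array([583.8990071 , 383.26006799,  17.39635885]), np.float64(0.5262148329195682))
(array([589.7824326 , 252.82479257,  32.88325754]), np.float64(8.33764283973278))
(array([446.34730594, 244.42496723,   9.86515631]), np.float64(15.090516103027154))
(array([436.83859706, 369.69178622,   5.11046691]), np.float64(7.720013607945184))
```

View pics/crop.png

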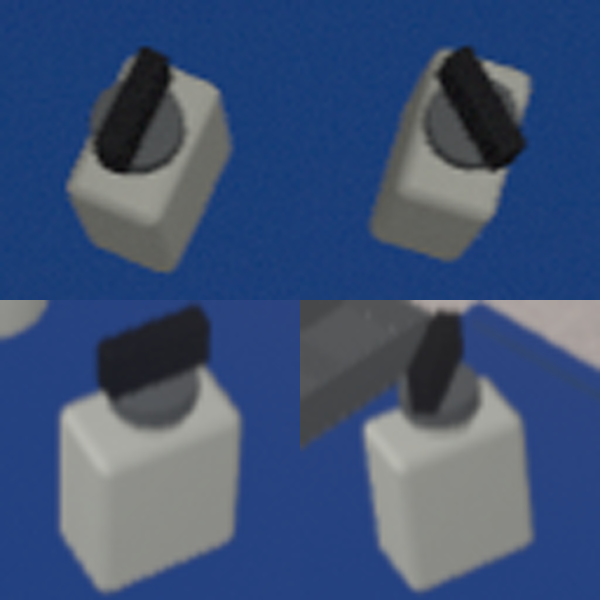

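The crop confirms the choice. In the left column, the left flask's bar lies along its long side, so it is tight. In the right column, the bar of the flask at (413,195) stands about 45° askew, counter-clockwise of the long side, so it is the loose one. I'll measure the tray by mask, check IK, then move over the loose flask for a wrist picture.

Run:
```python
from h import *
def quad(im,x,y):
    i=im.astype(int);d=np.abs(i[:,:,0]-i[:,:,2]);m=((d<9)&(i.max(2)<136)&(i.min(2)>60)).astype(np.uint8)*255
    m=cv2.morphologyEx(m,cv2.MORPH_CLOSE,np.ones((5,5)));m=cv2.morphologyEx(m,cv2.MORPH_OPEN,np.ones((5,5)))
    for c in cv2.findContours(m,0,1)[0]:
        if cv2.pointPolygonTest(c,(x,y),False)>0:
            return cv2.boxPoints(cv2.minAreaRect(c)),cv2.approxPolyDP(cv2.convexHull(c),6,True)[:,0]
a=quad(cv2.imread("pics/top0.png"),174.,205.);b=quad(cv2.imread("pics/scene0.png"),410.,355.)
print(a,b)
for z in(0,18): 
    P=plane("top",a[1],z);print(z,P.mean(0),P.tolist()); 
    P=plane("scene",b[1],z);print(z,P.mean(0),P.tolist())
p=[533.5,-138.5]
y=np.radians(28.7)
for k in(0,np.pi,-np.pi):
  for yy in(y,-.35): 
    q=manip.solve_ik([*p,111],R(yy+k));print(k,yy,None if q is None else np.round(q,2))
print(np.round(manip.current_ee_rot(),2))
q=manip.solve_ik([*p,111],R(y)); k=0 if q is not None and q[5]-.9>-3 and q[5]+.9<3 else np.pi
manip.movep([p[0]-20,p[1],270],R(y+k))
m=vision.camera_model("wrist");im=vision.read_camera("wrist");cv2.imwrite("pics/w1.png",im[:,:,::-1])
np.save("w1.npy",m,allow_pickle=True);print(m,manip.current_clock(),manip.current_ee_pos())
```

```text
(array([[133.30287, 166.49681],
       [203.92226, 162.21684],
       [208.78044, 242.37694],
       [138.16106, 246.6569 ]], dtype=float32), array([[203, 163],
       [208, 239],
       [140, 246],
       [136, 168]], dtype=int32)) (array([[357.8774 , 368.58557],
       [393.08353, 303.80627],
       [460.26266, 340.31665],
       [425.05655, 405.09595]], dtype=float32), array([[396, 313],
       [458, 340],
       [425, 402],
       [360, 369]], dtype=int32))
0 [521.56590658 316.97489482   0.        ] [[604.1742158388424, 261.79749028774285, 0.0], [453.64419311803226, 243.56029131978627, 0.0], [437.43688871840493, 371.3467979916678, 0.0], [591.008328642897, 391.19499966480356, 0.0]]
0 [ 5.07837485e+02  3.12365617e+02 -8.52651283e-14] [[442.1449260440397, 238.0254149061326, -1.1368683772161603e-13], [421.40934135138934, 364.4667755974615, -1.1368683772161603e-13], [574.9911399445127, 386.26402707436955, -1.1368683772161603e-13], [592.8045327661239, 260.70625163557816, 0.0]]
18 [517.24006972 312.3663708   18.        ] [[598.4879719263004, 258.0976367303181, 18.0], [450.4369020714381,
[... 458 characters left out ...]
0.41 -0.04  1.12  0.   -3.05]
3.141592653589793 0.5009094953223726 [-0.25  0.41 -0.04  1.12  0.   -0.75]
3.141592653589793 -0.35 [-0.25  0.41 -0.04  1.12  0.    0.1 ]
-3.141592653589793 0.5009094953223726 [-0.25  0.41 -0.04  1.12  0.   -0.75]
-3.141592653589793 -0.35 [-0.25  0.41 -0.04  1.12  0.    0.1 ]
[[-0.94  0.35 -0.  ]
 [ 0.35  0.94 -0.  ]
 [ 0.   -0.   -1.  ]]
{'mtx': array([[371.64829954,   0.        , 313.85950199],
       [  0.        , 371.64829954, 241.79073167],
       [  0.        ,   0.        ,   1.        ]]), 'rvec': array([-1.51842302, -2.56449427, -0.35847201]), 'tvec': array([ 366.86682314, -418.7702179 ,  325.72265701])} 2.625 [ 513.62072734 -137.74336102  269.9182052 ]
```

View pics/w1.png

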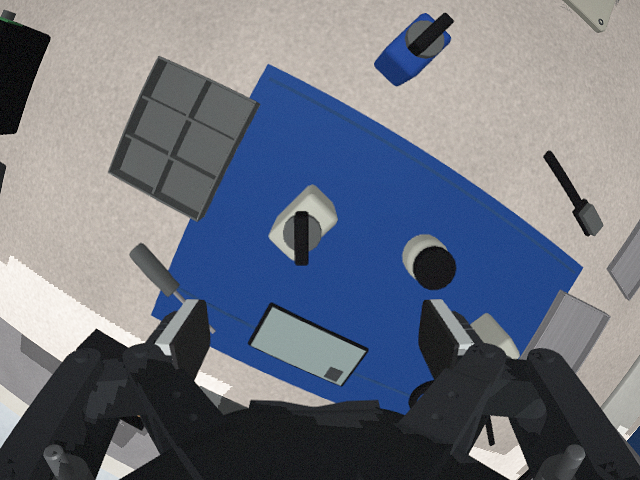

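The wrist view shows the loose flask at (302,225), its bar running vertically from (302,212) to (302,265) and therefore along tool x, with the body tilted to upper right. Next: measure bar and body from this view, combined with the top view.

```bash
cat >> h.py <<'E'
def fray(px,m):
    k=np.asarray(m["mtx"]);K=np.array(px,float).reshape(-1,1,2);Rm=cv2.Rodrigues(m["rvec"])[0]
    u=cv2.fisheye.undistortPoints(K,k,np.zeros(4))[:,0];d=np.c_[u,np.ones(len(u))]@Rm
    return -Rm.T@np.ravel(m["tvec"]),d/np.linalg.norm(d,axis=1)[:,None]
def fplane(px,m,z):
    c,d=fray(px,m);return c+d*((z-c[2])/d[:,2])[:,None]
def longyaw(P): # centre, long-side yaw deg, sizes
    r=cv2.minAreaRect(P[:,:2].astype(np.float32));b=cv2.boxPoints(r);e=[b[1]-b[0],b[2]-b[1]]
    e.sort(key=np.linalg.norm);v=e[1];return np.round(r[0],1),(np.degrees(np.arctan2(v[1],v[0]))+90)%180-90,[round(float(np.linalg.norm(x)),1) for x in e]
def big(m,box):
    x0,y0,x1,y1=box;g=np.zeros(m.shape,np.uint8);g[y0:y1,x0:x1]=m[y0:y1,x0:x1]*255
    return max(cv2.findContours(g,0,1)[0],key=cv2.contourArea)[:,0]
E
python3 - <<'E'
from h import *
m=np.load("w1.npy",allow_pickle=True).item();im=cv2.imread("pics/w1.png").astype(int)
c,_=fray([[300,230]],m);print("cam",c)
box=(255,170,350,285)
bl=big(im.max(2)<48,box);print("barpx",cv2.minAreaRect(bl))
print("bar@125",longyaw(fplane(bl,m,125)),"bar@112",longyaw(fplane(bl,m,112)))
for t in(110,140,165,180): 
    w=big((im[:,:,2]>t)&(im[:,:,0]-im[:,:,2]<25),box);print(t,"white@80",longyaw(fplane(w,m,80)))
# long-edge lines: Hough-ish poly
print(cv2.approxPolyDP(cv2.convexHull(w),3,True)[:,0].tolist())
# height: bar ends, wrist vs top
cw,dw=fray([[302,212.5],[302,265]],m);ct,dt=ray("top",[(411,176),(427,196)])
for i in(0,1):
  for j in(0,1):
    A=np.c_[dw[i],-dt[j]];t=np.linalg.lstsq(A,ct-cw,rcond=None)[0];a,b=cw+t[0]*dw[i],ct+t[1]*dt[j];print(i,j,(a+b)/2,np.linalg.norm(a-b))
cv2.imwrite("pics/w1c.png",cv2.resize(im[170:285,245:360].astype(np.uint8),(575,575),interpolation=cv2.INTER_CUBIC))
E
```

```text
cam [ 451.73222951 -171.19378234  427.41746843]
barpx ((301.0, 238.0), (52.0, 14.0), 90.0)
bar@125 (array([ 529.7, -140.5]), np.float32(27.974442), [11.6, 45.7]) bar@112 (array([ 533.1, -139.2]), np.float32(27.974373), [12.1, 47.7])
110 white@80 (array([ 527.4, -141.6]), np.float32(-16.316536), [43.7, 68.1])
140 white@80 (array([ 529.9, -143.2]), np.float32(-18.095695), [43.5, 61.8])
165 white@80 (array([ 531.5, -140.7]), np.float32(-16.26355), [35.6, 59.3])
180 white@80 (array([ 532.2, -141.6]), np.float32(-17.1969), [33.8, 57.2])
[[310, 196], [332, 221], [291, 258], [270, 234]]
0 0 [ 537.03409112 -138.26535869   93.60174792] 46.32981364031642
0 1 [ 510.0402635  -150.28533964  133.5895099 ] 4.345169555254272
1 0 [ 554.06702922 -126.55907012  111.54830412] 0.8386057026084912
1 1 [ 507.32502702 -138.42159881  209.31782225] 29.683743285745628
```

View pics/w1c.png

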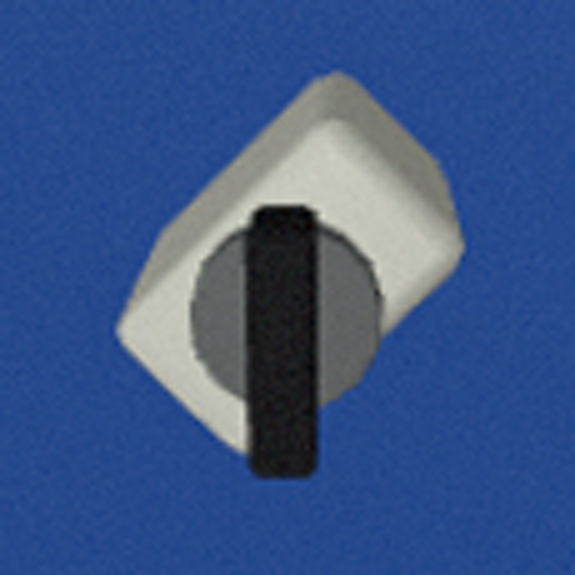

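The crop shows the bar upright in the image at (301,238), at yaw 28°, and the body's long side at about −17°. The cap therefore stands about 0.78 rad open. Now grasping.

Run:
```python
from h import *
p=[531.5,-139.7];A=R(np.radians(28)+np.pi)
manip.movep([*p,160],A);manip.line_to([*p,111.5],velocity=60)
print(manip.current_ee_pos(),manip.current_wrist_force())
manip.grab()
print(manip.current_finger_gap(),manip.current_grip_force(),manip.current_wrist_force(),manip.current_torque(),manip.current_ee_pos(),np.round(manip.current_joint_pos(),3),manip.current_clock())
```

```text
[ 531.80219397 -139.77783426  111.7722712 ] [-0.3196683   0.2629942  -0.49609359]
-0.03966551408392289 0.0 [-0.5943304   1.31012265 -0.38844744] [0.01000438 0.01994683 0.02394746] [ 531.47075387 -139.68316119  111.47326296] [-0.257  0.403 -0.046  1.122  0.    -0.746] 4.875
```

The fingers closed fully on nothing, so I'll look.

Run:
```python
from h import *
a=vision.read_camera("scene");m=vision.camera_model("wrist");b=vision.read_camera("wrist")
cv2.imwrite("pics/s2.png",np.hstack([cv2.resize(a[140:290,150:300],(400,400)),cv2.resize(b[150:450,170:470],(400,400))])[:,:,::-1])
cv2.imwrite("pics/w2.png",b[:,:,::-1]);np.save("w2.npy",m,allow_pickle=True)
```

```text
(no output)
```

View pics/s2.png

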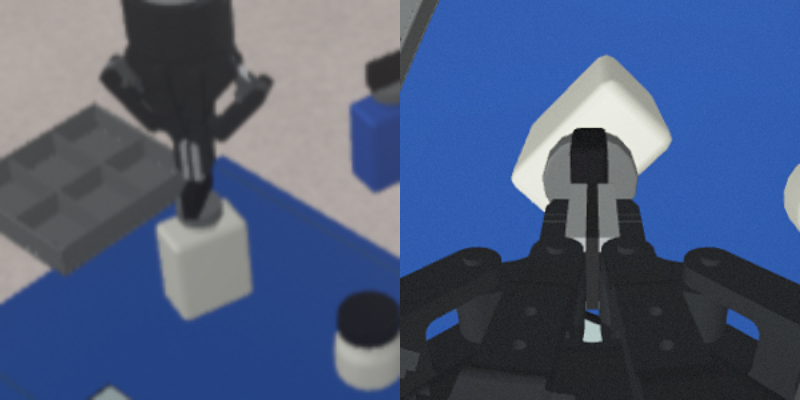

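The fingers shut just above the bar's top: the scene crop shows the bar still whole under the bright pads. I'll check the tip height.

Run:
```python
from h import *
print(manip.tip_extent,manip.current_ee_pos(),manip.current_ee_rot().round(3).tolist())
P=np.array([[531.5,-139.7,z] for z in(80,100,103,111.5,122.5,125,140)])
for n in("scene","top"):
    m=vision.camera_model(n);q=cv2.projectPoints(P,m["rvec"],m["tvec"],m["mtx"],None)[0][:,0]
    print(n,q.round(1).tolist())
m=vision.camera_model("scene");q=cv2.projectPoints(P,m["rvec"],m["tvec"],m["mtx"],None)[0][:,0]
a=vision.read_camera("scene");o=np.array([190,160]);s=8
v=cv2.resize(a[160:230,190:265],None,fx=s,fy=s,interpolation=cv2.INTER_CUBIC)[:,:,::-1].copy()
for k,c in zip((1,3,5),((0,0,255),(0,255,255),(0,255,0))): cv2.circle(v,tuple(int(t) for t in (q[k]-o+.5)*s),5,c,2)
cv2.imwrite("pics/s3.png",v)
```

```text
8.0 [ 531.50405485 -139.69819977  111.4929846 ] [[-0.883, -0.469, 0.0], [-0.469, 0.883, -0.0], [-0.0, -0.0, -1.0]]
scene [[224.7, 222.9], [223.9, 215.6], [223.7, 214.5], [223.3, 211.3], [222.9, 207.2], [222.7, 206.3], [222.1, 200.5]]
top [[415.6, 193.0], [417.5, 190.1], [417.8, 189.6], [418.7, 188.4], [419.8, 186.7], [420.0, 186.3], [421.6, 183.9]]
```

View pics/s3.png

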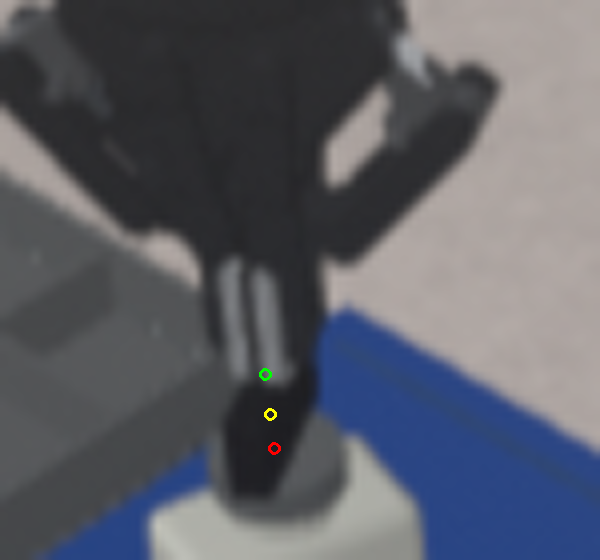

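The projected bar-top axis (green dot) coincides with the bottoms of the pads, so the real tips sit about 14 mm behind the nominal TCP height. I'll open, go 16 mm lower and grasp again.

Run:
```python
from h import *
manip.open_gripper()
manip.line_to([531.5,-139.7,95.5],velocity=50)
print(manip.current_wrist_force())
manip.grab()
print(manip.current_finger_gap(),manip.current_grip_force(),manip.current_wrist_force(),manip.current_torque(),manip.current_ee_pos(),manip.current_clock())
```

```text
[ 1.31643164 -0.16271057 -0.77465964]
10.215116579906844 60.75385093688965 [ 0.5506284  -1.29413149  0.00495676] [-0.21736203 -0.0596169   0.01565092] [ 531.83369403 -140.00656902   95.77044161] 6.9417
```

Run:
```python
from h import *
q=np.array(manip.solve_ik([531.5,-139.7,95.5],R(np.radians(28)+np.pi)));q0=q[5];manip.set_joints(q);manip.hold(.1)
t0=manip.current_torque()[2];f0=manip.current_wrist_force()
d=0
while d<.95:
    d+=.08 if d<.6 else .025
    q[5]=q0+d;manip.set_joints(q);manip.hold(.1)
    t=manip.current_torque()[2]-t0;r=manip.current_ee_rot()
    print(round(d,3),round(t,4),round(np.degrees(np.arctan2(-r[1,0],-r[0,0])),1))
    if d>.6 and abs(t)>.03: break
print(manip.current_wrist_force()-f0,manip.current_finger_gap(),manip.current_clock())
for n in("scene","wrist"):cv2.imwrite(f"pics/{n}4.png",vision.read_camera(n)[:,:,::-1])
```

```text
0.08 -0.0159 23.5
0.16 0.0404 18.9
0.24 0.0011 14.4
0.32 -0.0286 9.8
0.4 0.0052 5.3
0.48 -0.0066 0.7
0.56 0.0178 -3.9
0.64 0.0441 -8.5
[-0.36962893  1.18696362  3.13211572] 10.444179856225892 10.0917
```

Torque noise is about 0.04 N m, so I'll average readings and use vision.

Run:
```python
from h import *
q=np.array(manip.solve_ik([531.5,-139.7,95.5],R(np.radians(-8.6)+np.pi)));q0=q[5]
for d in(0,.07,.1,.125,.15,.17):
    q[5]=q0+d;manip.set_joints(q);T=[]
    for _ in range(12): manip.hold(.02);T.append(manip.current_torque()[2])
    r=manip.current_ee_rot();print(d,np.mean(T).round(4),(np.std(T)/12**.5).round(4),round(np.degrees(np.arctan2(-r[1,0],-r[0,0])),1))
print(manip.current_clock())
m=vision.camera_model("wrist");im=vision.read_camera("wrist");cv2.imwrite("pics/w5.png",im[:,:,::-1])
np.save("w5.npy",m,allow_pickle=True)
im=im[:,:,::-1].astype(int)
cv2.imwrite("pics/w5c.png",cv2.resize(im[100:400,150:490].astype(np.uint8),(680,600)))
```

```text
0 0.0137 0.0081 -8.4
0.07 -0.0062 0.0107 -12.4
0.1 -0.0155 0.0101 -14.1
0.125 -0.007 0.0074 -15.6
0.15 0.0282 0.0098 -17.0
0.17 0.0224 0.0051 -18.1
12.8917
```

View pics/w5c.png

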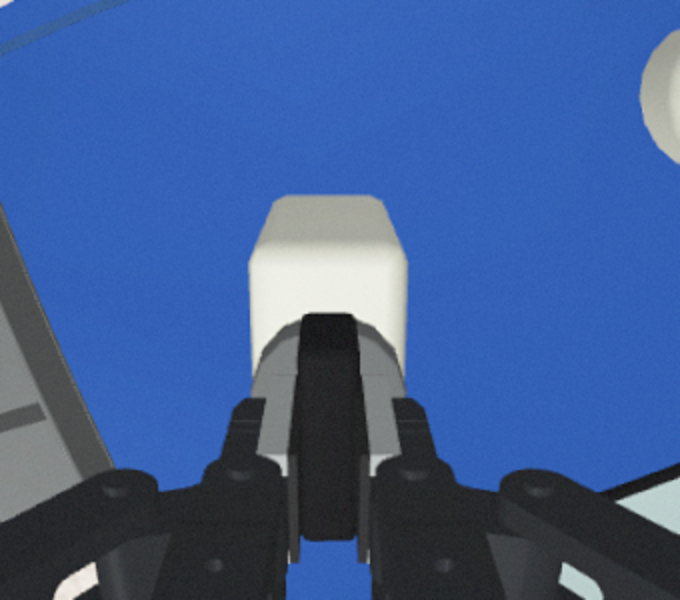

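The bar now lies square along the flask, with the flask's front edge level at (272–380,195) and the bar upright at x≈328. The torque rise at −17° marks the stop. I'll nudge 0.02 rad more, then lift, carry and check.

```bash
cat >> h.py <<'E'
def avg(f,n=15):
    T=[]
    for _ in range(n): manip.hold(.02);T.append(f())
    return np.mean(T,0)
E
python3 - <<'E'
from h import *
q=np.array(manip.current_joint_pos());q[5]+=.02;manip.set_joints(q);print("tz",avg(manip.current_torque)[2])
z0=avg(manip.current_wrist_force)[2]
A=manip.current_ee_rot();e=manip.current_ee_pos()
manip.line_to([531.5,-139.7,130],velocity=60);manip.hold(.2)
print("weight",avg(manip.current_wrist_force)[2]-z0,manip.current_finger_gap())
manip.line_to([531.5,-139.7,250],velocity=120)
manip.movep([517,311,250],R(np.radians(7)+np.pi));manip.hold(.3)
print(manip.current_ee_pos(),manip.current_finger_gap(),manip.current_clock())
a=vision.read_camera("scene");b=vision.read_camera("wrist")
v=np.hstack([cv2.resize(a[200:430,280:510],(400,400)),cv2.resize(b[100:440,150:490],(400,400))])[:,:,::-1]
cv2.imwrite("pics/s6.png",v)
E
```

```text
tz 0.0637667668638212
weight -8.657989582372146 10.470361748736915
[517.40398447 310.21362236 250.13364705] 10.146837284741302 17.9667
```

View pics/s6.png

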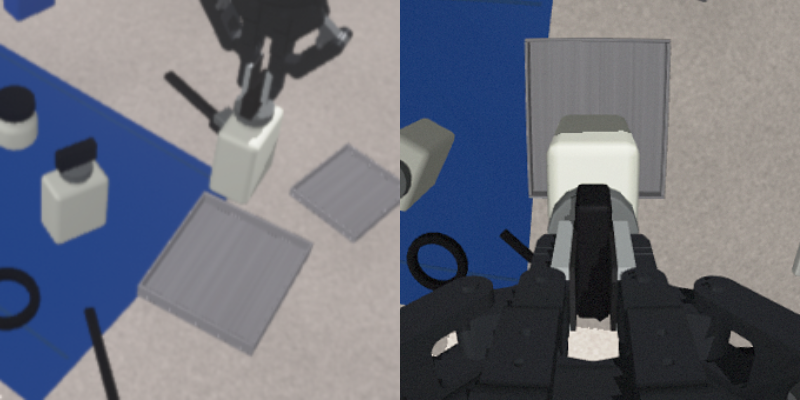

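The flask hangs upright with its bar aligned, and the tray is directly beneath and square to it. Lowering with force checks.

Run:
```python
from h import *
p=[517,311];manip.line_to([*p,125],velocity=110);manip.line_to([*p,104],velocity=50)
manip.hold(.2);f0=avg(manip.current_wrist_force)[2];print(f0)
z=104
while z>96.5:
    z-=.75;manip.line_to([*p,z],velocity=12);f=avg(manip.current_wrist_force,8)[2];print(round(z,2),round(f-f0,2))
    if f-f0>2: break
a=vision.read_camera("scene");cv2.imwrite("pics/s7.png",a[:,:,::-1]);print(manip.current_finger_gap(),manip.current_clock())
```

```text
-3.883059109158467
103.25 -0.03
102.5 0.0
101.75 0.1
101.0 -0.0
100.25 0.04
99.5 0.2
98.75 0.71
98.0 6.88
10.606858462621812 23.4833
```

Run:
```python
from h import *
manip.open_gripper();manip.hold(.2)
manip.line_to([517,311,150],velocity=60);manip.line_to([517,311,260],velocity=150)
manip.movep([330,150,300],manip.current_ee_rot());manip.hold(.2)
print(manip.current_clock())
t=vision.read_camera("top");s=vision.read_camera("scene")
cv2.imwrite("pics/end.png",np.hstack([cv2.resize(t[120:280,110:270],(400,400),interpolation=2),cv2.resize(s[260:420,300:460],(400,400),interpolation=2)])[:,:,::-1])
```

```text
27.4833
```

View pics/end.png

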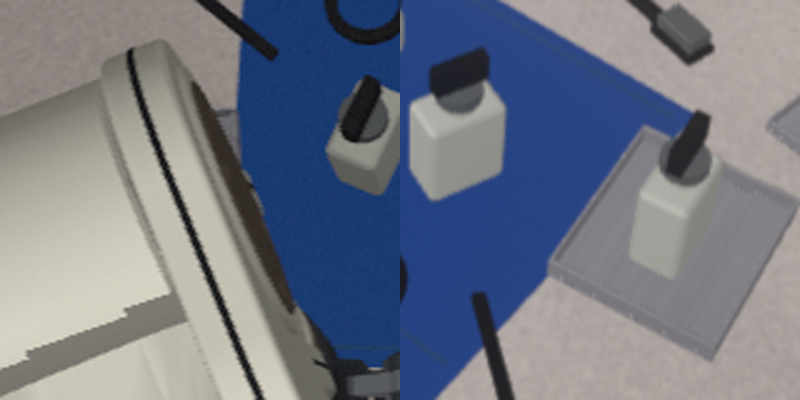

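The flask stands upright inside the tray at crop position (675,220), with its bar along the long side. The tight flask is undisturbed and the arm is clear. Handing in.

```bash
python3 -c "
from workcell import manip
print(manip.job_done())"
```

```text
the job is handed in; nothing more can be done
None
```

I turned the loose flask's cap shut to its stop, carried the flask by its bar and set it upright in the larger plain tray. The tight flask is untouched, and I handed the job in at about 27.5 s; the verdict was not shown.

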